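# Mark a specimen plate in the hand press with a mallet blow

### The job

Slide the blue specimen carrier, plate end first, along the bed of the marking press until it is fully home against the stop, and let go of it. Then take the mallet by its handle and, with a brisk blow of its lower face (not a slow push), knock the red-capped sprung pin fully down. Set the mallet back on its rest as you found it, head on the green pad and handle in the fork, without dropping it, leave the carrier home in the press, never push the pin with the gripper or arm, and leave the other things on the bench alone.

Things in the scene. Friction and masses are not known exactly. Their poses are not given: they have to be found in the camera images.
- press: grey and white hand marking press fixed to the bench. Origin: underside, on the centre line; x runs from the open front into the throat, z up. White base from x = -100 to +125 mm, 140 wide, its top (the bed) at z = 20. The head hangs over the bed from x = +20 back, z = 60 to 100, 76 wide; the raised stamp foot under it reaches down to z = 52
- press_stop (a point): foot of the stop (the column's face) that ends the bed: press x = +75, y = 0, z = 20 mm. Two steel guides, 10 mm high above the bed, leave a lane 58 mm wide along press x from x = -55 to the stop, flaring wider in front of that out to x = -95
- press_mark (a point): point straight under the striker pin at the height of a loaded carrier's upper face (press x = +45, y = 0, z = 30 mm); axes as the press
- striker: the press's sprung steel striker pin with its red round cap (44 mm across, 12 mm thick, underside 130 mm above the bench when up) on top; origin: bottom of the stamp foot in the throat, 52 mm above the bench when up; slides along press z
- cap_top (a point): centre of the red cap's upper face, the face to be struck: 142 mm above the bench when the pin is up, 122 mm when down
- plunger (a joint): how far the striker pin is down, in m: 0 up (as found), 0.020 fully down. It takes about 11 to 13 N to move against its spring and tight friction collar, and the collar holds it at the depth to which it was driven
- carrier: blue plastic specimen carrier with an aluminium plate on its far half: slab 150 (x) x 50 (y) x 10 mm with an upright tab to grip at its near end (34 long in x, 18 thick in y, from the slab up to 52 mm above the underside). Origin: centre of the slab's underside; x points to the plate end, which goes into the press first
- carrier_grip (a point): in the tab, at carrier x = -55, y = 0, z = 36 mm: the place to grip, fingers closing along carrier y
- carrier_mark (a point): where the plate is to be marked, on the slab's upper face: carrier x = +45, y = 0, z = 10 mm. On press_mark when the carrier is home; axes as the carrier
- mallet: soft-faced mallet, about 0.26 kg, resting with its head upright: head a cylinder along z, 44 mm across, 70 mm high, white faces below and above, steel between; flat-sided wooden handle along -x at z = 35 mm, 20 mm wide (y) and 26 mm high, out to x = -190 mm, last part black rubber. Origin: centre of the lower face; z up through the head
- mallet_face (a point): centre of the mallet's lower white face (mallet origin)
- mallet_grip (a point): on the handle axis at mallet x = -60, z = 35 mm: near the centre of mass, the place to grip, fingers closing along mallet y
- mallet_tail (a point): underside of the handle at mallet x = -150, z = 22 mm: lies on the rest's saddle
- rest: wooden mallet rest fixed to the bench: plate 225 (x) x 85 (y) x 8 mm with a green round pad for the mallet's head and a forked saddle for its handle. Origin: centre of the plate's underside
- rest_pad (a point): centre of the green pad, on the plate: rest x = +70, y = 0, z = 8 mm; the mallet's lower face stands here
- rest_saddle (a point): floor of the saddle's fork: rest x = -80, y = 0, z = 30 mm; the fork is 32 mm wide in y and its lips rise to z = 42 mm
- beaker: clear glass beaker, 72 mm across, 95 mm high; a bystander to leave alone. Origin: centre of its underside
- wash_bottle: white wash bottle with blue cap, 66 mm across, 180 mm high; a bystander to leave alone. Origin: centre of its underside
- jar: amber jar with green cap, 70 mm across, 90 mm high; a bystander to leave alone. Origin: centre of its underside
- marker: black marker pen with grey cap lying flat, 135 mm long, 16 mm thick; a bystander to leave alone. Origin: centre of its underside (near the middle of its length)
- slide_box: cardboard box of slides, 100 x 75 x 35 mm; a bystander to leave alone. Origin: centre of its underside
- used_carrier: orange specimen carrier with a dark plate, already marked; same shape as the blue one (150 x 50 x 10 mm, upright tab to 52 mm); a bystander to leave alone. Origin: centre of its underside
Things that resemble listed ones, but are neither listed nor needed, are in the scene too. There is more than one size of the mallet; the job needs the larger.

How it is judged:
On the way, in this order (a step that is already met when the one before it is completed fails the run):
1. the blue carrier lies home in the press, let go, with the pin still up (x of carrier_mark in the frame of press_mark between -0.006 and 0.006 m and y of carrier_mark in the frame of press_mark between -0.006 and 0.006 m and z of carrier_mark in the frame of press_mark between -0.004 and 0.004 m and angle between the x axis of carrier_mark and the x axis of press_mark, either way round below 0.09 rad and angle between carrier's own z axis and vertical below 0.06 rad and value of joint plunger below 0.003 m and contact force between the fingers and carrier below 0.2 N and linear speed of carrier below 0.02 m/s), for 0.2 s.
2. the mallet's face drives the pin down at more than 0.06 m/s (a blow, not a slow push) with the carrier home (x of carrier_mark in the frame of press_mark between -0.006 and 0.006 m and y of carrier_mark in the frame of press_mark between -0.006 and 0.006 m and z of carrier_mark in the frame of press_mark between -0.004 and 0.004 m and angle between the x axis of carrier_mark and the x axis of press_mark, either way round below 0.09 rad and angle between carrier's own z axis and vertical below 0.06 rad and value of joint plunger between 0.001 and 0.015 m and velocity of joint plunger above 0.06 m/s and distance between mallet_face and cap_top below 0.024 m).
At the end, for the whole second after the job is handed in: Pin driven down (over 17 of 20 mm); carrier flat and home (mark within 6 mm of press_mark in x and y, 4 mm in height, turned under 0.09 rad); mallet on its rest (head and handle within 20 mm of pad and fork, face below 14 mm, tilt under 0.1 rad); both at rest (x of carrier_mark in the frame of press_mark between -0.006 and 0.006 m and y of carrier_mark in the frame of press_mark between -0.006 and 0.006 m and z of carrier_mark in the frame of press_mark between -0.004 and 0.004 m and angle between the x axis of carrier_mark and the x axis of press_mark, either way round below 0.09 rad and angle between carrier's own z axis and vertical below 0.06 rad and value of joint plunger above 0.017 m and horizontal distance between mallet_face and rest_pad below 0.02 m and horizontal distance between mallet_tail and rest_saddle below 0.02 m and height (world z) of mallet_face below 0.014 m and angle between mallet's own z axis and vertical below 0.1 rad and linear speed of each of mallet, carrier below 0.02 m/s); the robot touches nothing.
It fails at once if the gripper or arm pushes the red-capped pin (over 1 N) (contact force between any of the fingers, the arm and striker above 1 N).
It fails at once if the mallet is dropped (falls faster than 0.6 m/s out of the fingers) (linear speed of mallet above 0.6 m/s and contact force between the fingers and mallet below 0.1 N).
It fails at once if a bystander is moved more than 30 mm (distance of any of beaker, wash_bottle, jar, marker, slide_box, used_carrier from where it was at the start of the episode above 0.03 m).
It fails at once if a bystander is tipped over (angle between any of beaker, wash_bottle, jar, marker, slide_box, used_carrier's own z axis and vertical above 0.5 rad).
It also fails if it takes over 61 s, if anything falls off the work surface, if the arm or the gripper's body presses on something with over 40 N, if the wrist force passes 120 N, or if a joint passes its speed limit or range.

### The arm

A 6-joint arm with a two-finger parallel gripper is mounted at the origin on the work surface. World frame = base frame: x ahead of the robot, y to its left, z up, the work surface at z = 0. Lengths are in m, angles in rad, forces in N, time in s.
With the tool pointing down it reaches from about 0.3 to 0.775 m from the base axis. Payload 14.6 kg.
Tool frame: the origin (TCP) lies at the very end of the fingers, on their centre line; the grasp point (between the pads) lies 19 mm behind it; z points along the fingers, y is the line along which they close (so a half turn about z gives the same grasp; the last joint's range is limited). The gripper opens to 94 mm and grips with 3 to 60 N. Pads are 16 mm wide; open, the fingers measure 119 mm over their backs; the gripper's body (75 mm by 177 mm) begins 78 mm behind the grasp point.
Start: joints at [1.183, 0.3, 1.521, -0, 1.321, -0.067], TCP at [0.173, 0.522, 0.205] pointing down, gripper open.
Joint ranges: [-3.03, 3.03], [-0.79, 2.21], [0.23, 2.52], [-1.04, 4.18], [0, 3.07], [-2.55, 2.55]. Speed limits (rad/s): [2.22, 2.22, 2.57, 3.14, 3.14, 3.14].

### API

Orientations are given as [roll, pitch, yaw] about the fixed x, y, z axes, in that order (R = Rz(yaw) Ry(pitch) Rx(roll)).
In Python, from station import ctrl gives the robot as it stands.
- The arm moves only by the shell command python3 -m pendant 'ROWS' [OPENING] [FORCE]. ROWS is JSON, a list of rows, each a list of 2 entries, a list of its own where there are three numbers: the shift along the world's x, y, z in cm, then the turn about the world's z in rad. A call has 1 to 20 rows; each row shifts and turns the commanded pose from where the row before left it; what a row does not reach is not made up. A row lasts 1/12 s, in which the tool goes at most 41.7 mm and 7.16 degrees, less where a joint would pass 70% of its speed; a pose out of reach is approached as far as the arm can. A call is refused whole if a number of a shift passes 4.17 or a number of a turn 0.125, either way. A call with a gripper value outside its range is refused whole. OPENING is the opening, from 0 (shut) to 1 (fully open), set as the call begins (- or left out, the last holds). The fingers move at their own pace and stop on an object; FORCE is the grip in N (left out, the last holds). Time passes only in rows, so rows that do not move let the fingers close. It gives the time, the measured TCP pose, the force, the opening and the grip force at its end, in the units of the state.
- ctrl.get_obs(): the state, without advancing time (a new reading comes with each control period).
- ctrl.camera(name): name is "scene" or "side" or "wrist"; returns a dict with "color" (384x512x3 uint8, red, green, blue), "intrinsics" (3x3 intrinsics, pixels), "camera_from_world" (4x4, takes a point from world to camera coordinates). Camera axes: x right, y down, z forward; pixel columns grow to the right and rows downward; lengths in m; the calibration is good to about 2 mm. A picture is of the moment at which its call begins. There is no depth.
- ctrl.hand_in(): hands the job in; it is judged then, once.
The state is a dict: "time_s": time; "qpos": joint angles; "joint_vel": joint speeds; "tau": joint torques, N m; "ee_pos": TCP position; "eef_rot": TCP orientation; "force": force on the tool from outside, world axes, zero at the start; "moment": the same for the moment, N m; "grip_width": finger opening in m; "grip_force": force on a finger pad.
Only numpy, scipy, OpenCV 4.12 (cv2) and the standard library are available. Lean on these libraries where they do the work, as an engineer would, in place of code of your own. Each camera call takes 0.05 s, during which the arm holds its last target. There are 200 camera calls.

## Working session

There is one attempt and no reset: what is moved stays moved. The work goes in short steps, Python scripts to look and compute and a shell command to move; the robot and the scene stay as the last step left them, time stands still between calls to the robot, and variables do not carry over. Pictures are saved under pics/ and viewed, at most 10 in all, crops included, and the job is handed in when it is done.

```bash
mkdir -p pics
cat > h.py <<'E'
import numpy as np, cv2
from station import ctrl
def snap(name,fn=None):
    c=ctrl.camera(name)
    if fn: cv2.imwrite('pics/'+fn,c['color'][:,:,::-1])
    return c
def ray(c,uv):
    K=np.array(c['intrinsics']);T=np.array(c['camera_from_world']);R=T[:3,:3];t=T[:3,3]
    d=R.T@np.linalg.inv(K)@np.array([uv[0],uv[1],1.]);return -R.T@t,d/np.linalg.norm(d)
def onz(c,uv,z):
    o,d=ray(c,uv);return o+d*(z-o[2])/d[2]
def tri(c1,u1,c2,u2):
    o1,d1=ray(c1,u1);o2,d2=ray(c2,u2)
    s=np.linalg.lstsq(np.c_[d1,-d2],o2-o1,rcond=None)[0]
    a=o1+d1*s[0];b=o2+d2*s[1];return (a+b)/2,np.linalg.norm(a-b)
def proj(c,p):
    T=np.array(c['camera_from_world']);q=np.array(c['intrinsics'])@(T[:3,:3]@np.array(p)+T[:3,3]);return q[:2]/q[2]
E
python3 - <<'E'
from h import *
import pickle
d={n:snap(n) for n in('scene','side','wrist')}
pickle.dump(d,open('d0.pkl','wb'))
a=[cv2.resize(d[n]['color'],(800,600)) for n in('scene','side')]
for n,i in zip(('scene','side'),a): cv2.imwrite(f'pics/{n}0.png',i[:,:,::-1])
for n in d: print(n,onz(d[n],(256,192),0),ray(d[n],(256,192))[0])
o=ctrl.get_obs();print(o['ee_pos'],o['eef_rot'],o['time_s'])
E
```

```text
scene [ 0.43058727 -0.04368778  0.        ] [1.3418641  0.54234566 1.28783618]
side [0.63927378 0.09099886 0.        ] [-0.27383358 -0.85691288  1.05007721]
wrist [0.20484347 0.52086091 0.        ] [0.10107721 0.5461956  0.38464815]
[0.173377   0.52176297 0.20502924] [-3.14074238e+00 -6.51614518e-05  2.82073482e+00] 0.15
```

View pics/scene0.png

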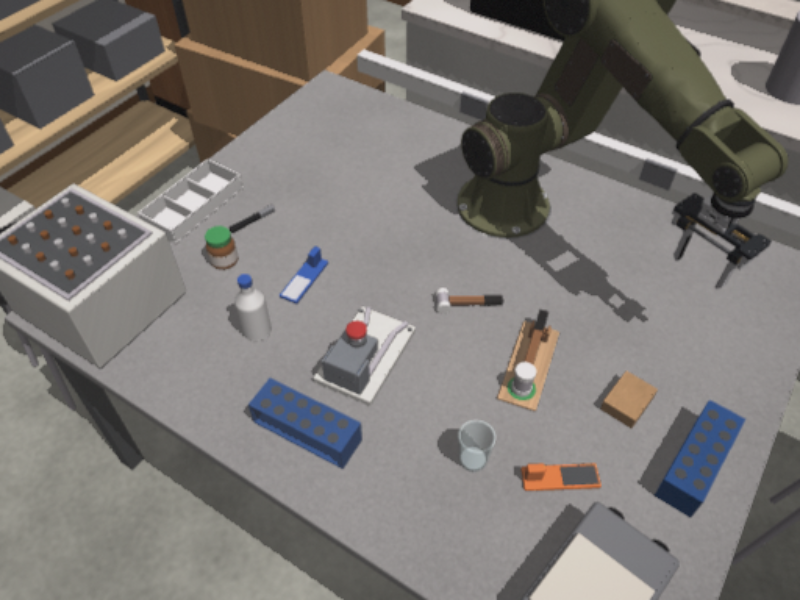

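View pics/side0.png

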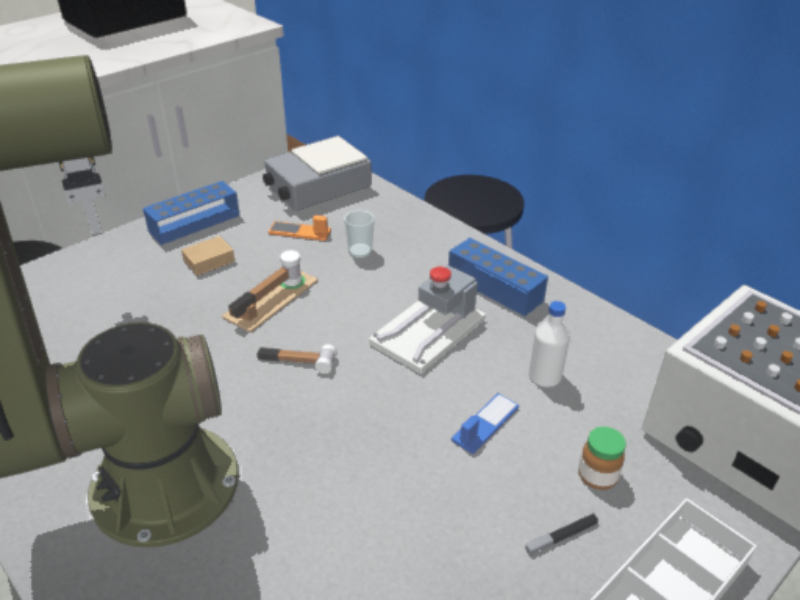

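The scene view shows these candidates (800-px pixels):
- **Carrier:** blue carrier (305,275). Possible mix-ups are the blue racks (305,420) and (700,455) and the orange used carrier (560,477).
- **Mallet:** large mallet on its rest (530,355). The small mallet (465,298) is a decoy.
- **Press:** red cap (356,329).

I choose the blue carrier with the white plate and the mallet on the rest. Next I measure them by masks.

```bash
cat > m.py <<'E'
from h import *
import pickle
d=pickle.load(open('d0.pkl','rb'));S,D=d['scene'],d['side']
def box(lo,hi):
    return lambda c,r,m:None
def mask(c,f,roi):
    x0,y0,x1,y1=[int(v/1.5625) for v in roi]
    hsv=cv2.cvtColor(c['color'],cv2.COLOR_RGB2HSV).astype(int);m=f(*[hsv[:,:,i] for i in range(3)]).astype(np.uint8)
    k=np.zeros_like(m);k[y0:y1,x0:x1]=1;m=m*k
    n,l,st,ce=cv2.connectedComponentsWithStats(m);i=1+np.argmax(st[1:,4]);return (l==i).astype(np.uint8),ce[i],st[i]
red=lambda h,s,v:((h<8)|(h>172))&(s>130)&(v>60)
blue=lambda h,s,v:(h>100)&(h<130)&(s>110)
grn=lambda h,s,v:(h>45)&(h<85)&(s>70)
wood=lambda h,s,v:(h>4)&(h<22)&(s>70)
wht=lambda h,s,v:(s<40)&(v>150)
a=mask(S,red,(330,300,380,360));b=mask(D,red,(420,255,460,300))
print('cap',a[1:],b[1:],tri(S,a[1],D,b[1]))
for nm,f,r1,r2 in(('blue',blue,(270,240,335,310),(445,385,525,455)),('rest',wood,(490,310,565,415),(215,245,325,335)),('plate',wht,(270,240,335,310),(445,385,525,455)),('press',wht,(305,300,420,400),(365,280,490,375))):
  for c,r in((S,r1),(D,r2)):
    m,ce,st=mask(c,f,r);cn=max(cv2.findContours(m,0,2)[0],key=cv2.contourArea)
    rc=cv2.boxPoints(cv2.minAreaRect(cn));print(nm,ce.round(1),st,rc.round(1).tolist())
    z={'blue':.0,'rest':.008,'plate':.01,'press':.02}[nm]
    print('   hull',[onz(c,p,z)[:2].round(3).tolist()+p.ravel().tolist() for p in cv2.approxPolyDP(cv2.convexHull(cn),2,True)[:,0].astype(float)])
E
python3 m.py
python3 - <<'E'
from h import *
import pickle
d=pickle.load(open('d0.pkl','rb'));s=d['scene']['color'];t=d['side']['color']
f=lambda im,x,y,w,h:cv2.resize(im[y:y+h,x:x+w],(400,300),interpolation=cv2.INTER_CUBIC)
o=np.vstack([np.hstack([f(s,310,195,80,60),f(t,140,155,80,60)]),np.hstack([f(s,170,150,120,90),f(t,220,165,120,90)])])
cv2.imwrite('pics/crop1.png',o[:,:,::-1])
E
```

```text
cap (array([227.57142857, 210.77678571]), array([222, 206,  12,  11, 112], dtype=int32)) (array([281.47252747, 175.04395604]), array([276, 171,  12,   9,  91], dtype=int32)) (array([ 0.64250415, -0.01853078,  0.13239029]), np.float64(0.0038296073581306858))
blue [198.7 171.9] [181 158  29  36 241] [[180.10000610351562, 189.39999389648438], [200.89999389648438, 157.0], [211.39999389648438, 163.6999969482422], [190.60000610351562, 196.10000610351562]]
   hull [[0.4, -0.31, 204.0, 159.0], [0.424, -0.267, 209.0, 167.0], [0.571, -0.25, 189.0, 193.0], [0.576, -0.284, 181.0, 190.0], [0.415, -0.323, 199.0, 160.0]]
blue [304.2 276.3] [289 259  43  31 405] [[287.5, 279.5], [319.5, 247.5], [331.5, 259.5], [299.5, 291.5]]
   hull [[0.585, -0.292, 331.0, 259.0], [0.437, -0.311, 302.0, 289.0], [0.431, -0.271, 290.0, 282.0], [0.501, -0.252, 302.0, 266.0]]
rest [339.4 230.3] [318 206  40  57 924] [[317.79998779296875, 254.60000610351562], [334.8999938964844, 203.3000030517578], [359.20001220703125, 211.39999389648438], [342.1000061035156, 262.70001220703125]]
   hull [[0.335, 0.235, 335.0, 206.0], [
[... 785 characters left out ...]
l [[0.628, -0.271, 335.0, 246.0], [0.495, -0.38, 335.0, 290.0], [0.391, -0.285, 284.0, 290.0], [0.514, -0.166, 284.0, 246.0]]
press [237.6 219.2] [ 195  192   73   64 2750] [[195.0, 192.0], [267.0, 192.0], [267.0, 255.0], [195.0, 255.0]]
   hull [[0.423, -0.001, 267.0, 192.0], [0.652, 0.143, 267.0, 255.0], [0.717, 0.044, 231.0, 255.0], [0.73, -0.07, 201.0, 242.0], [0.716, -0.107, 195.0, 234.0], [0.567, -0.222, 195.0, 192.0]]
press [266.8 212.1] [ 233  179   80   61 3592] [[233.0, 179.0], [312.0, 179.0], [312.0, 239.0], [233.0, 239.0]]
   hull [[0.76, -0.06, 312.0, 193.0], [0.591, -0.209, 312.0, 239.0], [0.413, -0.047, 233.0, 239.0], [0.612, 0.181, 233.0, 179.0], [0.725, 0.079, 276.0, 179.0]]
```

View pics/crop1.png

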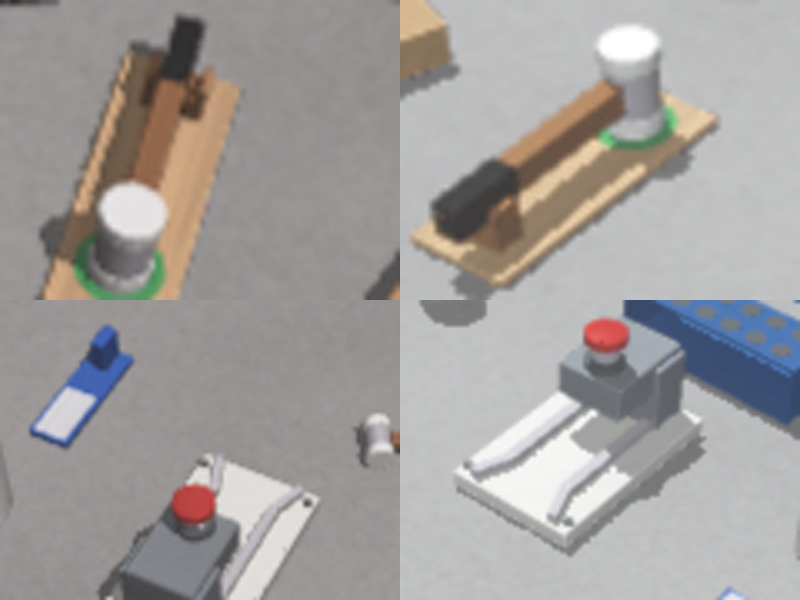

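The crop confirms the large mallet on the green pad, with its head top at scene (336.6,236.6). It also shows the blue carrier with its light plate, and the press with its front towards the robot and its front corners at scene (233,196.5) and (266,209).

```bash
cat > m2.py <<'E'
from h import *
import pickle
np.set_printoptions(precision=4,suppress=True)
d=pickle.load(open('d0.pkl','rb'));S,D=d['scene'],d['side']
print('press front tri',tri(S,(233,196.5),D,(271,238.5)),tri(S,(266,209),D,(236.8,219)))
print('press S',onz(S,(233,196.5),.02),onz(S,(266,209),.02),'D',onz(D,(236.8,219),.02),onz(D,(271,238.5),.02),onz(D,(310.6,202.5),.02))
print('head top',tri(S,(336.6,236.6),D,(185.6,164)))
print('carrier S nearR, plR, plL',onz(S,(209.6,167.4),.01),onz(S,(189.5,193),.01),onz(S,(179.6,189.6),.01))
print('tab top',tri(S,((105/3.333)+170,150+31/3.333),D,(301,269)))
E
python3 m2.py
python3 -m pendant '[[[0,0,0],0]]' 1 20
```

```text
press front tri (array([ 0.5052, -0.1065,  0.0057]), np.float64(0.017353090184962783)) (array([0.4876, 0.0293, 0.0075]), np.float64(0.011913192185086878))
press S [ 0.5086 -0.093   0.02  ] [0.4916 0.0383 0.02  ] D [0.4817 0.0135 0.02  ] [ 0.4998 -0.1235  0.02  ] [ 0.7182 -0.0903  0.02  ]
head top (array([0.5004, 0.3095, 0.0722]), np.float64(0.007889120806038433))
carrier S nearR, plR, plL [ 0.4317 -0.2575  0.01  ] [ 0.5763 -0.242   0.01  ] [ 0.5835 -0.2831  0.01  ]
tab top (array([ 0.4483, -0.2853,  0.0531]), np.float64(0.009229755628324923))
time_s: 0.23
ee_pos: [0.1734, 0.5218, 0.2052]
eef_rot: [-3.141, -0.0, 2.821]
force: [-0.7, 0.1, 0.3]
grip_width: 0.094
grip_force: 0.0
```

```bash
python3 -m pendant '[[[1.4,-2.9,0.3],-0.12],[[1.4,-2.9,0.3],-0.12],[[1.4,-2.9,0.3],-0.12],[[1.4,-2.9,0.3],-0.12],[[1.4,-2.9,0.3],-0.12],[[1.4,-2.9,0.3],-0.12],[[1.4,-2.9,0.3],-0.12],[[1.4,-2.9,0.3],-0.12],[[1.4,-2.9,0.3],-0.12],[[1.4,-2.9,0.3],-0.12],[[1.4,-2.9,0.3],-0.12],[[1.4,-2.9,0.3],-0.12],[[1.4,-2.9,0.3],-0.12],[[1.4,-2.9,0.3],-0.12],[[1.4,-2.9,0.3],-0.12],[[1.4,-2.9,0.3],-0.12],[[1.4,-2.9,0.3],-0.12],[[1.4,-2.9,0.3],-0.12],[[1.4,-2.9,0.3],-0.12],[[1.4,-2.9,0.3],-0.12]]'
python3 -m pendant '[[[0,0,0],-0.1],[[0,0,0],-0.1],[[0,0,0],-0.1],[[0,0,0],0]]'
python3 - <<'E'
from h import *
import pickle
c=snap('wrist','w1.png');pickle.dump(c,open('w1.pkl','wb'));print(ray(c,(256,192)),onz(c,(256,192),0))
E
```

```text
time_s: 1.9
ee_pos: [0.4538, -0.0597, 0.2656]
eef_rot: [3.142, -0.0, 0.415]
force: [-0.4, 0.7, 0.4]
grip_width: 0.0939
grip_force: 0.0
time_s: 2.23
ee_pos: [0.4534, -0.0583, 0.2653]
eef_rot: [-3.141, 0.0, 0.116]
force: [-0.2, 0.6, -0.7]
grip_width: 0.0943
grip_force: 0.0
(array([ 0.52826692, -0.04911711,  0.44497367]), array([-0.26297922, -0.05049115, -0.96347941])) [ 0.4068125  -0.07243595  0.        ]
```

View pics/w1.png

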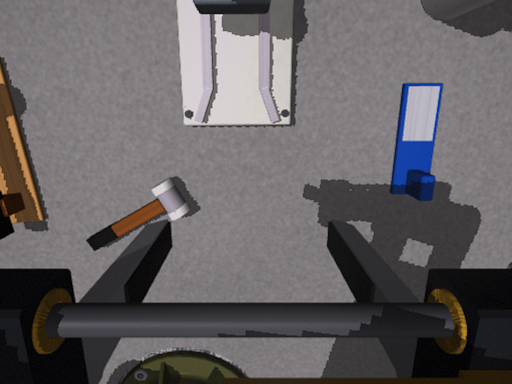

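The wrist view shows the press front corners at (184,125) and (293,124), with the guides' straight inner edges near columns 214 and 259. The blue carrier's plate end runs from (404,83) to (442,83) and its tab is near (420,185).

```bash
cat > m3.py <<'E'
from m import *
np.set_printoptions(precision=4,suppress=True)
print('-----');W=pickle.load(open('w1.pkl','rb'))
a,b=onz(W,(184,125),.02),onz(W,(293,124.5),.02);e=b-a;y=np.arctan2(e[0],-e[1]);print('press front',a,b,np.linalg.norm(e),'yaw',y,'mid',(a+b)/2)
ux=np.array([np.cos(y),np.sin(y)]);print('origin',((a+b)/2)[:2]+.1*ux)
print('guides',[onz(W,p,.03) for p in((214,45),(214,90),(259,45),(259,90))])
m,ce,st=mask(W,lambda h,s,v:(h>100)&(h<130)&(s>110)&(v>60),(570,110,740,330))
cn=max(cv2.findContours(m,0,2)[0],key=cv2.contourArea);print(st)
h=cv2.approxPolyDP(cv2.convexHull(cn),2,True)[:,0];print(h.tolist())
for p in h: print(p,onz(W,p,.01),onz(W,p,.052))
E
python3 m3.py | sed -n '/-----/,$p'
```

```text
-----
press front [0.4915 0.0328 0.02  ] [ 0.5085 -0.1083  0.02  ] 0.14216605461994353 yaw 0.1192339000109676 mid [ 0.5    -0.0378  0.02  ]
origin [ 0.5993 -0.0259]
guides [array([0.5905, 0.001 , 0.03  ]), array([ 0.5392, -0.0034,  0.03  ]), array([ 0.5967, -0.0525,  0.03  ]), array([ 0.5456, -0.0588,  0.03  ])]
[ 391   83   52  118 2555]
[[441, 83], [431, 199], [420, 200], [392, 193], [391, 181], [403, 84]]
[441  83] [ 0.5819 -0.2915  0.01  ] [ 0.5767 -0.2681  0.052 ]
[431 199] [ 0.4278 -0.3196  0.01  ] [ 0.4375 -0.2935  0.052 ]
[420 200] [ 0.4246 -0.3045  0.01  ] [ 0.4346 -0.2798  0.052 ]
[392 193] [ 0.4301 -0.2627  0.01  ] [ 0.4396 -0.2421  0.052 ]
[391 181] [ 0.447  -0.2573  0.01  ] [ 0.4549 -0.2372  0.052 ]
[403  84] [ 0.5751 -0.2432  0.01  ] [ 0.5705 -0.2244  0.052 ]
```

```bash
python3 -m pendant '[[[0,-2.8,-1.5],0.02],[[-0.1,-2.8,-1.5],0],[[0,-2.8,-1.5],0],[[-0.1,-2.8,-1.5],0],[[0,-2.8,-1.5],0],[[-0.1,-2.8,-1.5],0],[[0,-2.8,-1.5],0],[[-0.1,-2.9,-1.5],0],[[0,-0.1,-2],0],[[0,0,-2],0],[[0,0,0],0],[[0,0,0],0]]' 0.6
python3 - <<'E'
from h import *
import pickle
c=snap('wrist','w2.png');pickle.dump(c,open('w2.pkl','wb'));o=ctrl.get_obs();print(o['ee_pos'],o['eef_rot'])
E
```

```text
time_s: 3.28
ee_pos: [0.4492, -0.2837, 0.1052]
eef_rot: [-3.14, 0.001, 0.144]
force: [0.7, -0.3, 0.2]
grip_width: 0.0565
grip_force: 0.0
[ 0.44978181 -0.28400113  0.10632697] [ 3.14124527e+00 -4.10007988e-04  1.43136115e-01]
```

View pics/w2.png

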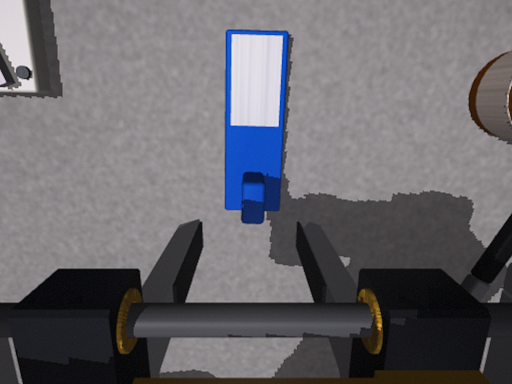

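The wrist view shows the blue carrier's plate end at rows 30, columns 227–290. Its near end is at row 210, columns 225–280, and the tab is at (253,185). It lies between the fingers.

```bash
cat > m4.py <<'E'
from h import *
import pickle
np.set_printoptions(precision=4,suppress=True)
W=pickle.load(open('w2.pkl','rb'))
m=cv2.inRange(cv2.cvtColor(W['color'],cv2.COLOR_RGB2HSV),(100,150,60),(130,255,255))
ys,xs=np.where(m);print(xs.min(),xs.max(),ys.min(),ys.max())
P=[onz(W,p,.01) for p in((228,31),(289.5,31),(226,209),(280,210))]
print(P); e=(P[0]+P[1])/2;n=(P[2]+P[3])/2;d=e-n;print('yaw',np.arctan2(d[1],d[0]),np.linalg.norm(d),'grip',e-.13*d/np.linalg.norm(d))
q=[onz(W,p,.052) for p in((244,173),(264,173),(242,197),(265,197))];print('tabtop',q,np.mean(q,axis=0))
E
python3 m4.py
```

```text
225 288 30 223
[array([ 0.5757, -0.2478,  0.01  ]), array([ 0.5825, -0.2956,  0.01  ]), array([ 0.4295, -0.2644,  0.01  ]), array([ 0.4355, -0.3129,  0.01  ])]
yaw 0.11515601769617397 0.14756961801876112 grip [ 0.45   -0.2866  0.01  ]
tabtop [array([ 0.4738, -0.2754,  0.052 ]), array([ 0.4759, -0.2902,  0.052 ]), array([ 0.4552, -0.2765,  0.052 ]), array([ 0.4577, -0.2938,  0.052 ])] [ 0.4656 -0.284   0.052 ]
```

```bash
python3 -m pendant '[[[0,-0.2,-2],-0.01],[[0,0,-2],0],[[0,0,-2],0],[[0,0,-2],0],[[0,0,-0.9],0],[[0,0,0],0],[[0,0,0],0]]' 0.6
python3 -m pendant '[[[0,0,0],0],[[0,0,0],0],[[0,0,0],0],[[0,0,0],0],[[0,0,0],0],[[0,0,0],0],[[0,0,0],0],[[0,0,0],0]]' 0 30
python3 -m pendant '[[[0,0,1],0],[[0,0,2],0],[[0,0,2],0],[[0,0,0],0],[[0,0,0],0]]'
python3 - <<'E'
from h import *
import pickle
c=snap('wrist','w3.png');pickle.dump(c,open('w3.pkl','wb'));o=ctrl.get_obs();print(o['ee_pos'],o['eef_rot'])
E
```

```text
time_s: 3.92
ee_pos: [0.45, -0.2863, 0.0177]
eef_rot: [3.141, -0.001, 0.132]
force: [-0.0, -0.0, -0.5]
grip_width: 0.0561
grip_force: 0.0
time_s: 4.58
ee_pos: [0.4495, -0.2861, 0.0166]
eef_rot: [3.141, -0.0, 0.131]
force: [-1.2, -0.2, 2.3]
grip_width: 0.0175
grip_force: 30.0
time_s: 5.0
ee_pos: [0.4497, -0.2863, 0.0673]
eef_rot: [3.14, -0.001, 0.131]
force: [-0.1, 0.5, -2.0]
grip_width: 0.0177
grip_force: 30.0
[ 0.44923561 -0.28594241  0.06623405] [-3.14153192e+00  7.15486613e-05  1.30754935e-01]
```

View pics/w3.png

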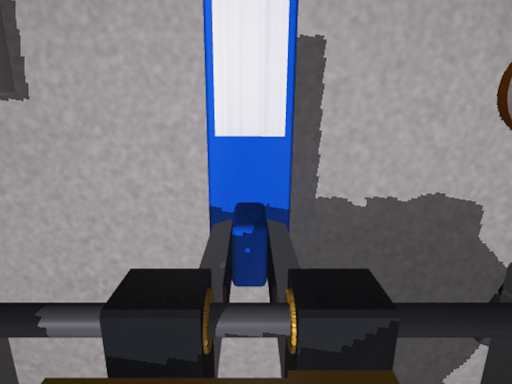

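The carrier is held square between the fingers, with the tab at (249,245), and it is level and in line with the tool. Next I take it to the lane mouth.

```bash
python3 -m pendant '[[[-0.1,2.4,0],-0.01],[[-0.1,2.4,0],0],[[-0.1,2.4,0],0],[[-0.1,2.4,0],0],[[-0.1,2.4,0],0],[[-0.1,2.4,0],0],[[-0.1,2.4,0],0],[[-0.1,2.4,0],0],[[-0.1,2.4,0],0],[[0,2.5,0],0],[[0,0,0],0],[[0,0,0],0],[[0,0,-1],0],[[0,0,-0.6],0],[[0,0,0],0],[[0,0,0],0]]'
python3 - <<'E'
from h import *
import pickle
c=snap('wrist','w4.png');pickle.dump(c,open('w4.pkl','wb'));o=ctrl.get_obs();print(o['ee_pos'],o['eef_rot'])
E
```

```text
time_s: 6.38
ee_pos: [0.44, -0.0456, 0.0497]
eef_rot: [-3.141, 0.002, 0.12]
force: [-0.0, 0.1, -1.2]
grip_width: 0.0178
grip_force: 30.0
[ 0.44025742 -0.04552505  0.05008507] [-3.14135110e+00  7.84064211e-04  1.19950944e-01]
```

View pics/w4.png

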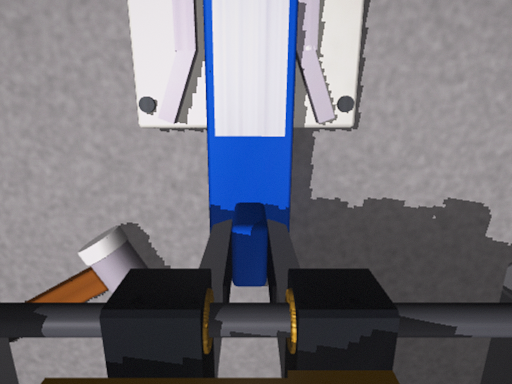

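The carrier is over the lane mouth, with its edges at columns 208 and 291 at row 127. The press front corners are near (140,127) and (355,127), so it is close to centred.

Run:
```python
from h import *
import pickle
np.set_printoptions(precision=4,suppress=True)
W=pickle.load(open('w4.pkl','rb'))
g=cv2.cvtColor(W['color'],cv2.COLOR_RGB2GRAY).astype(int)
print(g[100,120:215:1].tolist());print(g[100,290:370].tolist())
print('press',onz(W,(140,127),.02),onz(W,(355,127),.02),(onz(W,(140,127),.02)+onz(W,(355,127),.02))/2)
print('car',(onz(W,(208,127),.043)+onz(W,(291,127),.043))/2)
print('lane at row20',onz(W,(195,20),.03),onz(W,(303,20),.03),(onz(W,(195,20),.03)+onz(W,(303,20),.03))/2,'car',(onz(W,(206,20),.043)+onz(W,(296,20),.043))/2)
```

```text
[154, 153, 153, 154, 155, 156, 156, 156, 157, 158, 162, 161, 157, 157, 157, 151, 189, 231, 231, 175, 81, 89, 93, 97, 95, 95, 94, 93, 91, 93, 95, 93, 76, 38, 66, 108, 148, 219, 238, 235, 235, 235, 233, 226, 225, 227, 226, 225, 225, 226, 226, 225, 224, 225, 225, 224, 222, 224, 226, 223, 169, 45, 52, 78, 116, 124, 122, 123, 119, 121, 121, 116, 189, 241, 236, 235, 236, 235, 235, 235, 236, 236, 236, 236, 240, 217, 99, 62, 77, 88, 87, 85, 83, 98, 188]
[79, 73, 60, 46, 90, 123, 123, 121, 122, 122, 123, 124, 121, 121, 115, 186, 239, 238, 221, 131, 63, 99, 171, 204, 200, 199, 198, 197, 197, 199, 197, 198, 198, 198, 198, 198, 196, 199, 199, 185, 137, 115, 115, 181, 237, 232, 236, 212, 105, 56, 76, 79, 78, 83, 81, 80, 79, 76, 76, 79, 78, 78, 70, 125, 174, 144, 89, 75, 76, 71, 112, 157, 152, 153, 154, 153, 154, 155, 158, 154]
press [0.4919 0.0322 0.02  ] [ 0.5083 -0.1051  0.02  ] [ 0.5001 -0.0365  0.02  ]
car [ 0.5019 -0.0376  0.043 ]
lane at row20 [ 0.5563 -0.0001  0.03  ] [ 0.5635 -0.0606  0.03  ] [ 0.5599 -0.0304  0.03  ] car [ 0.5571 -0.0318  0.043 ]
```

```bash
python3 -m pendant '[[[0,0.1,-0.6],0],[[0,0,-0.6],0],[[0,0,0],0],[[0,0,0],0]]'
python3 -m pendant '[[[1,0.12,0],0],[[1,0.12,0],0],[[1,0.12,0],0],[[1,0.12,0],0],[[1,0.12,0],0],[[1,0.12,0],0],[[0,0,0],0]]'
```

```text
time_s: 6.77
ee_pos: [0.4402, -0.044, 0.038]
eef_rot: [-3.141, 0.001, 0.121]
force: [-0.0, -0.3, -1.5]
grip_width: 0.0181
grip_force: 30.0
time_s: 7.35
ee_pos: [0.5017, -0.0368, 0.0387]
eef_rot: [3.141, -0.001, 0.121]
force: [-1.0, 0.4, -0.6]
grip_width: 0.018
grip_force: 30.0
```

Sliding freely. I go on until the force shows the stop.

```bash
python3 -m pendant '[[[1,0.12,0],0],[[1,0.12,0],0],[[1,0.12,-0.1],0],[[0.7,0.08,0],0],[[0.4,0.05,0],0],[[0,0,0],0],[[0,0,0],0]]'
```

```text
time_s: 7.93
ee_pos: [0.541, -0.032, 0.0373]
eef_rot: [-3.141, 0.0, 0.121]
force: [0.4, 0.3, -0.8]
grip_width: 0.018
grip_force: 30.0
```

```bash
python3 -m pendant '[[[0.3,0.04,0],0],[[0.3,0.04,0],0],[[0.2,0.02,0],0],[[0,0,0],0]]'
```

```text
time_s: 8.27
ee_pos: [0.546, -0.0316, 0.0365]
eef_rot: [-3.141, 0.009, 0.121]
force: [-21.9, -6.0, 6.8]
grip_width: 0.0178
grip_force: 30.0
```

```bash
python3 -m pendant '[[[-0.2,-0.02,0],0],[[0,0,0],0]]'
python3 -m pendant '[[[0,0,0],0],[[0,0,0],0],[[0,0,0],0],[[0,0,0],0],[[0,0,0],0]]' 0.45
python3 -m pendant '[[[0,0,1.5],0],[[0,0,2],0],[[-1,0,2],0],[[-2,0,2],0],[[-3,0.5,3],0],[[-3,1,3],0],[[-3,2,2],0],[[0,0,0],0]]' 0.6
python3 - <<'E'
from h import *
import pickle
c=snap('wrist');s=snap('scene');d=snap('side');pickle.dump((c,s,d),open('w5.pkl','wb'))
f=lambda im,x,y,w,h:cv2.resize(im[y:y+h,x:x+w],(400,300),interpolation=cv2.INTER_CUBIC)
o=np.vstack([cv2.resize(c['color'],(800,600))[:300],np.hstack([f(s['color'],180,170,120,90),f(d['color'],220,155,120,90)])])
cv2.imwrite('pics/w5.png',o[:,:,::-1]);print(onz(c,(256,192),0))
E
```

```text
time_s: 8.43
ee_pos: [0.5459, -0.0314, 0.0371]
eef_rot: [-3.141, 0.003, 0.121]
force: [-6.4, -2.4, -0.7]
grip_width: 0.0178
grip_force: 30.0
time_s: 8.85
ee_pos: [0.5476, -0.0311, 0.0376]
eef_rot: [3.142, -0.0, 0.121]
force: [0.1, 0.2, 0.1]
grip_width: 0.0419
grip_force: 0.0
time_s: 9.52
ee_pos: [0.4277, 0.0049, 0.1947]
eef_rot: [3.141, -0.006, 0.122]
force: [0.2, 0.5, 1.3]
grip_width: 0.0563
grip_force: 0.0
[ 0.40184295 -0.00572968  0.        ]
```

View pics/w5.png

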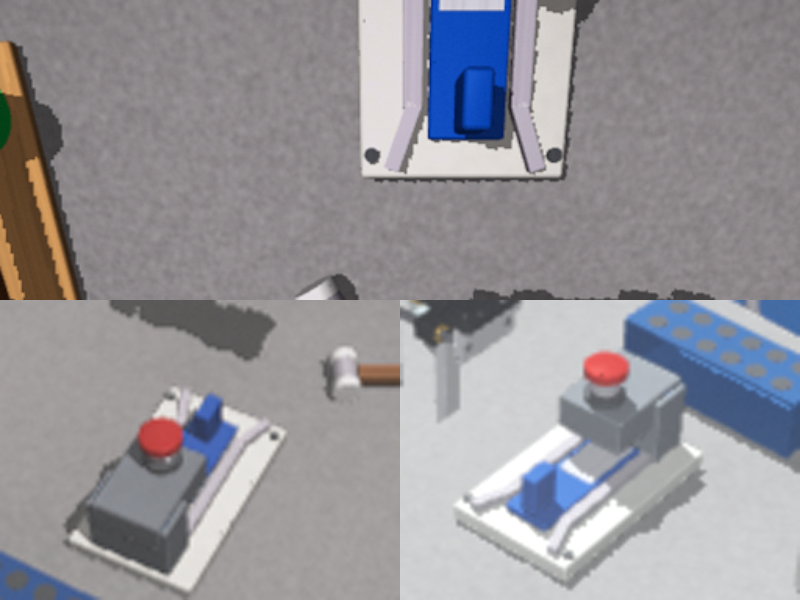

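The carrier is home: its near end is about 26 mm from the base front, the expected 25, and the pin is up. Now I go above the mallet handle.

```bash
python3 -m pendant '[[[0.1,2.9,0.4],0.01],[[0,2.9,0.4],0.01],[[0,2.9,0.4],0.01],[[0,2.9,0.4],0.01],[[0,2.9,0.4],0.01],[[0,2.9,0.4],0.01],[[0,2.9,0.4],0.01],[[0,2.9,0.4],0.01],[[0,2.9,0.4],0.01],[[0,2.9,0],0.01],[[0,0,0],0],[[0,0,0],0]]' 0.6
python3 - <<'E'
from h import *
import pickle
c=snap('wrist','w6.png');pickle.dump(c,open('w6.pkl','wb'));o=ctrl.get_obs();print(o['ee_pos'],o['eef_rot'])
E
```

```text
time_s: 10.67
ee_pos: [0.4308, 0.294, 0.2244]
eef_rot: [3.141, 0.003, 0.222]
force: [0.0, 0.5, -0.1]
grip_width: 0.0564
grip_force: 0.0
[0.43080253 0.29311283 0.22467423] [3.14063648e+00 2.63615994e-03 2.21075602e-01]
```

View pics/w6.png

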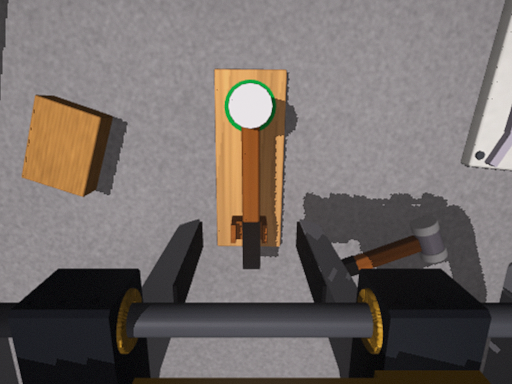

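The view shows the large mallet: head top at (250,106), green pad ring around it, and handle down to (251,268) through the fork at row 230. The rest corners are near (215,69), (286,70), (218,246) and (281,246).

Run:
```python
from h import *
import pickle
np.set_printoptions(precision=4,suppress=True)
W=pickle.load(open('w6.pkl','rb'))
d=pickle.load(open('d0.pkl','rb'));S=d['scene']
hsv=cv2.cvtColor(W['color'],cv2.COLOR_RGB2HSV)
def circ(lo,hi,roi):
    m=cv2.inRange(hsv,lo,hi);k=np.zeros_like(m);x0,y0,x1,y1=roi;k[y0:y1,x0:x1]=255;m&=k
    c=max(cv2.findContours(m,0,2)[0],key=cv2.contourArea);return cv2.minEnclosingCircle(c)
w=circ((0,0,190),(180,40,255),(215,70,290,140));g=circ((45,80,40),(85,255,255),(215,70,290,140))
print(w,g,'headtop z.078',onz(W,w[0],.078),'pad',onz(W,g[0],.008),'tri',tri(W,w[0],S,(336.6,236.6)))
for z in(.008,): 
  C=[onz(W,p,z) for p in((215.5,69),(286,69.5),(218,246),(281,246))];print(C,np.mean(C,axis=0))
  e=(C[0]+C[1]-C[2]-C[3])/2;print(np.arctan2(e[1],e[0]),np.linalg.norm(e))
g=cv2.cvtColor(W['color'],cv2.COLOR_RGB2GRAY).astype(int)
for r in(145,170,195,210,260): print(r,g[r,232:272].tolist())
a=onz(W,(250.5,145),.056);b=onz(W,(251.5,262),.056);e=a-b;print('handle',a,b,np.arctan2(e[1],e[0]))
```

```text
((249.8628387451172, 105.21681213378906), 22.319467544555664) ((249.6794891357422, 105.64102935791016), 26.211780548095703) headtop z.078 [0.5024 0.3102 0.078 ] pad [0.5014 0.3101 0.008 ] tri (array([0.502 , 0.3118, 0.0789]), np.float64(0.0032241420545793247))
[array([0.5329, 0.3579, 0.008 ]), array([0.5503, 0.2778, 0.008 ]), array([0.3137, 0.3115, 0.008 ]), array([0.3324, 0.2287, 0.008 ])] [0.4323 0.294  0.008 ]
0.21505673584673599 0.22370892656206606
145 [176, 180, 182, 182, 179, 178, 176, 175, 176, 146, 80, 97, 104, 103, 102, 101, 97, 95, 97, 94, 96, 97, 99, 100, 102, 93, 71, 60, 73, 81, 75, 75, 79, 79, 80, 82, 80, 80, 79, 78]
170 [175, 179, 178, 178, 178, 179, 176, 173, 174, 145, 81, 95, 105, 103, 100, 102, 102, 98, 98, 99, 99, 101, 98, 103, 102, 94, 71, 58, 70, 80, 81, 78, 84, 84, 83, 82, 83, 85, 79, 75]
195 [170, 173, 171, 172, 174, 177, 174, 171, 169, 154, 112, 96, 104, 105, 104, 102, 101, 97, 99, 100, 101, 100, 101, 100, 103, 92, 71, 58, 73, 81, 82, 84, 86, 85, 83, 85, 85, 82, 80, 74]
210 [167, 172, 164, 165, 172, 175, 174, 171, 170, 151, 105, 90, 102, 106, 103, 101, 101, 99, 98, 99, 99, 101, 101, 101, 102, 95, 70, 60, 71, 85, 84, 84, 84, 82, 81, 84, 85, 86, 84, 78]
260 [143, 142, 140, 139, 141, 142, 146, 145, 143, 149, 117, 29, 34, 37, 36, 37, 36, 36, 37, 37, 36, 37, 35, 37, 37, 37, 34, 42, 106, 155, 150, 145, 139, 142, 143, 146, 143, 140, 138, 140]
handle [0.4617 0.3003 0.056 ] [0.3252 0.2682 0.056 ] 0.23097277379524445
```

```bash
python3 -m pendant '[[[1.1,0.3,-3],0],[[1.1,0.3,-3],0],[[0,0,-3],0],[[0,0,-3],0],[[0,0,-3],0],[[0,0,-2.5],0],[[0,0,-1.5],0],[[0,0,-1],0],[[0,0,0],0],[[0,0,0],0]]' 0.6
python3 - <<'E'
from h import *
c=snap('wrist','w7.png');o=ctrl.get_obs();print(o['ee_pos'],o['eef_rot'],o['force'])
E
```

```text
time_s: 11.55
ee_pos: [0.4529, 0.2988, 0.0265]
eef_rot: [3.141, 0.0, 0.22]
force: [0.3, 0.2, 0.1]
grip_width: 0.0564
grip_force: 0.0
[0.45313573 0.29908236 0.02719743] [-3.14132695e+00 -9.71372918e-04  2.20179928e-01] [-0.11959055 -1.16518212 -0.35646661]
```

View pics/w7.png

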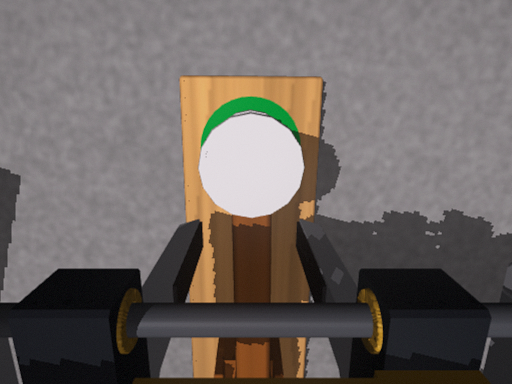

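The handle sits between the fingers at column 252, with the head top at (251,165). That was the tenth and last picture, so from here I measure by masks only.

```bash
python3 -m pendant '[[[0,0,-0.25],0],[[0,0,0],0]]'
python3 -m pendant '[[[0,0,0],0],[[0,0,0],0],[[0,0,0],0],[[0,0,0],0],[[0,0,0],0],[[0,0,0],0],[[0,0,0],0],[[0,0,0],0]]' 0 60
cat > head.py <<'E'
from h import *
np.set_printoptions(precision=4,suppress=True)
c=snap('wrist');m=cv2.inRange(cv2.cvtColor(c['color'],cv2.COLOR_RGB2HSV),(0,0,185),(180,40,255));m[:60]=0;m[260:]=0;m[:,:170]=0;m[:,330:]=0
k=max(cv2.findContours(m,0,2)[0],key=cv2.contourArea);u,r=cv2.minEnclosingCircle(k);o=ctrl.get_obs();e=np.array(o['ee_pos'])
print('headtop px',u,r,'TCP',e,'rot',np.array(o['eef_rot']),'F',np.array(o['force']),'M',np.array(o['moment']))
T=onz(c,u,e[2]+.054);print('top centre',T,'rel',T-e)
E
python3 head.py
```

```text
time_s: 11.77
ee_pos: [0.4529, 0.2994, 0.0245]
eef_rot: [-3.141, -0.001, 0.221]
force: [-0.1, -0.4, 0.3]
grip_width: 0.0563
grip_force: 0.0
time_s: 12.43
ee_pos: [0.4525, 0.2992, 0.0239]
eef_rot: [3.141, 0.0, 0.221]
force: [0.3, -0.8, 1.4]
grip_width: 0.0195
grip_force: 60.0
headtop px (249.44126892089844, 165.3685302734375) 53.681800842285156 TCP [0.4525 0.2992 0.0239] rot [3.1415 0.0001 0.2208] F [-0.8369 -1.5499  1.7443] M [-0.4239  0.2466  0.0075]
top centre [0.5028 0.3111 0.0779] rel [0.0503 0.0119 0.054 ]
```

```bash
python3 -m pendant '[[[0,0,0.5],0],[[0,0,1],0],[[0,0,2],0],[[0,0,2],0],[[0,0,0],0],[[0,0,0],0]]'
python3 head.py
```

```text
time_s: 12.98
ee_pos: [0.4528, 0.2995, 0.0797]
eef_rot: [-3.141, -0.002, 0.221]
force: [-0.9, 0.2, -3.3]
grip_width: 0.0197
grip_force: 60.0
headtop px (249.5023956298828, 165.07957458496094) 53.64115905761719 TCP [0.4523 0.2992 0.0785] rot [-3.1416  0.0001  0.2208] F [-1.6516  0.2481 -2.7473] M [-0.0557  0.2085  0.0034]
top centre [0.5029 0.3113 0.1325] rel [0.0506 0.0121 0.054 ]
```

```bash
python3 - <<'E'
from h import *
import pickle
d=pickle.load(open('d0.pkl','rb'));S,D=d['scene'],d['side']
print('bottle',onz(D,(350,240),0),tri(S,(245/1.5625,281/1.5625),D,(557/1.5625,308/1.5625)));print('beaker',onz(S,(473/1.5625,460/1.5625),0),onz(D,(359/1.5625,250/1.5625),0))
E
python3 -m pendant '[[[0,0,3],0],[[0,0,3],0],[[0,0,3],0],[[0.4,-1,3],0],[[0.8,-2,1.7],0],[[1.2,-2.7,0],0],[[1.2,-2.7,0],0],[[1.2,-2.7,0],0],[[1.2,-2.7,0],0],[[1.2,-2.7,0],0],[[1.2,-2.7,0],0],[[1.2,-2.7,0],0],[[1.2,-2.7,0],0],[[1.2,-2.7,0],0],[[1.2,-2.7,0],0],[[0.9,-1.8,0],0],[[0.4,-1,0],0],[[0,0,0],0],[[0,0,0],0]]'
python3 head.py
```

```text
bottle [ 0.69157115 -0.2795175   0.        ] (array([ 0.68811095, -0.27286488,  0.16958624]), np.float64(0.006201554747334074))
beaker [0.70243145 0.30797953 0.        ] [0.69906988 0.29987293 0.        ]
time_s: 14.62
ee_pos: [0.5971, -0.0283, 0.2148]
eef_rot: [-3.141, 0.002, 0.22]
force: [-0.7, -0.2, -3.4]
grip_width: 0.0198
grip_force: 60.0
headtop px (237.4247589111328, 150.93685913085938) 100.77320098876953 TCP [ 0.5971 -0.0277  0.2153] rot [-3.141   0.001   0.2214] F [-0.683  -0.2034 -3.2842] M [-0.0489  0.2463  0.0105]
top centre [ 0.6521 -0.0106  0.2693] rel [0.0551 0.0172 0.054 ]
```

```bash
python3 -m pendant '[[[0.1,-0.3,0],0],[[0,0,0],0],[[0,0,-1.5],0],[[0,0,-2.5],0],[[0,0,-2.3],0],[[0,0,-2],0],[[0,0,0],0]]'
python3 - <<'E'
from h import *
o=ctrl.get_obs();print(np.array(o['force']),o['moment'])
for n in('scene','side'):
  c=snap(n);hsv=cv2.cvtColor(c['color'],cv2.COLOR_RGB2HSV);m=cv2.inRange(hsv,(0,130,60),(8,255,255))|cv2.inRange(hsv,(172,130,60),(180,255,255))
  k=np.zeros_like(m);r=(205,190,250,240) if n=='scene' else (265,160,300,200);k[r[1]:r[3],r[0]:r[2]]=1
  print(n,np.argwhere(m*k).mean(0)[::-1] if (m*k).any() else None,[proj(c,(.6435,-.0195,z)).round(1) for z in(.136,.116)])
E
```

```text
time_s: 15.25
ee_pos: [0.598, -0.0313, 0.1315]
eef_rot: [3.142, 0.001, 0.221]
force: [-0.2, 0.1, -3.3]
grip_width: 0.0197
grip_force: 60.0
[-0.20071843  0.07065397 -3.30395581] [-0.11786046  0.12275719  0.05370572]
scene [230.65 217.85] [array([226.5, 210.2]), array([226.8, 214. ])]
side [283.5 183.5] [array([281.4, 174.1]), array([281.1, 179.1])]
```

```bash
python3 -m pendant '[[[0,0,1],0],[[0,0,2.5],0],[[0,0,2.5],0],[[0,0,2],0],[[-2,3,1],0],[[-2,4,0],0],[[-2,4,0],0],[[-1,3,0],0],[[0,0,0],0],[[0,0,0],0]]'
python3 head.py
cat > cap.py <<'E'
from h import *
U=[]
for n in('scene','side'):
  c=snap(n);hsv=cv2.cvtColor(c['color'],cv2.COLOR_RGB2HSV);m=cv2.inRange(hsv,(0,130,60),(8,255,255))|cv2.inRange(hsv,(172,130,60),(180,255,255))
  k=np.zeros_like(m);r=(205,190,250,240) if n=='scene' else (265,160,300,200);k[r[1]:r[3],r[0]:r[2]]=1
  p=np.argwhere(m*k);print(n,len(p));U+=[c,p.mean(0)[::-1]]
print(U[1],U[3],'cap mid now (was z .1324)',tri(*U))
E
python3 cap.py
```

```text
time_s: 16.18
ee_pos: [0.5309, 0.1043, 0.2243]
eef_rot: [3.141, -0.002, 0.224]
force: [0.8, -0.7, -2.7]
grip_width: 0.0195
grip_force: 60.0
headtop px (271.0, 144.0) 102.07849884033203 TCP [0.5313 0.1032 0.2239] rot [ 3.1413 -0.0013  0.2221] F [ 0.6345 -0.1089 -3.3022] M [-0.0208  0.1799  0.0831]
top centre [0.5911 0.1099 0.2779] rel [0.0599 0.0067 0.054 ]
scene 56
side 52
[228.26785714 216.73214286] [280.94230769 181.78846154] cap mid now (was z .1324) (array([ 0.64393773, -0.0164576 ,  0.1034381 ]), np.float64(0.004096990169720648))
```

```bash
python3 -m pendant '[[[-0.8,2,0],0],[[-1.1,2.7,0],0],[[-1.1,2.7,0],0],[[-1.1,2.7,0],0],[[-1.1,2.7,0],0],[[-1.1,2.7,0],0],[[-1.1,2.7,0],0],[[-0.5,1.3,0],0],[[0,0,0],0],[[0,0,0],0]]'
python3 head.py; python3 cap.py
```

```text
time_s: 17.17
ee_pos: [0.4526, 0.2974, 0.2228]
eef_rot: [3.141, 0.0, 0.221]
force: [0.0, 0.0, -3.4]
grip_width: 0.0195
grip_force: 60.0
headtop px (249.0, 187.73809814453125) 56.246768951416016 TCP [0.4528 0.2969 0.2228] rot [3.1413 0.0002 0.22  ] F [ 0.6281  0.2584 -2.9431] M [-0.0586  0.2137 -0.0128]
top centre [0.4939 0.3075 0.2768] rel [0.0411 0.0105 0.054 ]
scene 55
side 49
[228.34545455 216.69090909] [280.81632653 181.71428571] cap mid now (was z .1324) (array([ 0.64374373, -0.01617423,  0.10366957]), np.float64(0.003938130880456974))
```

Run:
```python
from h import *
import pickle
d=pickle.load(open('d0.pkl','rb'))
c=snap('scene');s=snap('side');pickle.dump((c,s),open('now.pkl','wb'))
for im,t in((d['scene'],'before'),(c,'after')):
  print(t);h=cv2.cvtColor(im['color'],cv2.COLOR_RGB2HSV)
  for r in range(203,226): print(r,[tuple(map(int,h[r,x])) for x in(224,228,232)],int(((h[r,205:250,1]>130)).sum()))
print([proj(c,(.6435,-.0195,z)).round(1) for z in(.142,.122,.110)])
```

```text
before
203 [(0, 7, 154), (17, 8, 223), (17, 8, 214)] 0
204 [(8, 7, 153), (8, 23, 209), (17, 8, 215)] 0
205 [(0, 15, 151), (2, 98, 195), (4, 21, 202)] 0
206 [(0, 105, 172), (0, 162, 191), (0, 84, 189)] 7
207 [(1, 162, 181), (0, 164, 188), (0, 155, 188)] 10
208 [(1, 163, 180), (0, 163, 189), (0, 165, 189)] 12
209 [(0, 163, 182), (0, 164, 191), (0, 165, 190)] 12
210 [(1, 165, 182), (0, 164, 190), (0, 166, 191)] 12
211 [(1, 164, 184), (0, 166, 189), (0, 166, 190)] 12
212 [(1, 164, 183), (0, 166, 189), (0, 167, 189)] 12
213 [(1, 166, 177), (0, 167, 188), (1, 163, 181)] 12
214 [(0, 161, 162), (0, 164, 188), (0, 156, 157)] 10
215 [(0, 144, 119), (0, 157, 166), (0, 135, 127)] 9
216 [(0, 82, 84), (0, 144, 131), (175, 40, 114)] 4
217 [(173, 28, 74), (178, 73, 109), (130, 7, 104)] 0
218 [(150, 8, 68), (173, 24, 95), (113, 11, 97)] 0
219 [(135, 7, 77), (130, 8, 96), (120, 6, 86)] 0
220 [(135, 7, 71), (120, 8, 94), (120, 3, 77)] 0
221 [(110, 14, 110), (120, 3, 76), (113, 9, 108)] 0
222 [(111, 13, 133), (110, 8, 100), (111, 14, 130)] 0
223 [(110, 11, 136), (111, 14, 129), (107, 13, 136)] 0
224 [(1
[... 701 characters left out ...]
7), (154, 10, 202), (0, 125, 176)] 14
215 [(179, 123, 156), (150, 10, 179), (0, 161, 192)] 11
216 [(1, 163, 183), (178, 88, 174), (0, 167, 196)] 12
217 [(1, 164, 182), (0, 159, 189), (0, 165, 190)] 14
218 [(0, 154, 146), (0, 163, 195), (0, 154, 152)] 14
219 [(1, 128, 100), (0, 156, 162), (0, 135, 119)] 10
220 [(0, 56, 73), (0, 142, 124), (177, 62, 95)] 4
221 [(120, 11, 114), (179, 76, 90), (115, 14, 112)] 1
222 [(113, 15, 138), (113, 10, 104), (113, 15, 136)] 0
223 [(107, 13, 142), (110, 12, 132), (113, 14, 141)] 0
224 [(110, 11, 142), (113, 15, 140), (109, 14, 142)] 0
225 [(111, 13, 142), (113, 14, 141), (109, 14, 141)] 0
[array([226.4, 209.1]), array([226.7, 212.9]), array([226.9, 215.1])]
```

Run:
```python
from h import *
import pickle
d=pickle.load(open('d0.pkl','rb'));c,s=pickle.load(open('now.pkl','rb'))
def ch(p):
    h,S,v=map(int,p)
    if S>60: return 'R' if h<9 or h>170 else 'B' if 95<h<130 else 'o'
    return '#' if v>190 else '+' if v>150 else '-' if v>110 else '.'
for t,(im,x0,x1,y0,y1) in {'scene before':(d['scene'],208,250,198,226),'scene now':(c,208,250,198,226),'side before':(d['side'],265,302,165,198),'side now':(s,265,302,165,198)}.items():
  print(t);h=cv2.cvtColor(im['color'],cv2.COLOR_RGB2HSV)
  for r in range(y0,y1): print(''.join(ch(h[r,x]) for x in range(x0,x1)))
```

```text
scene before
++++++++++++++++++++----+#+##+++++------++
++++++++++++++++++++---.-++######+------++
+++++++++++++++++++-+###+-##+######++---++
++++++++++++++++++--#####+#++#########+--+
++++++++++++-+++++++#####+#++############+
+++++++-+++++++++-+######+#++#############
++++++++++++++++++#######+#++#############
+-+++++++--++++++RRRRRR###################
+--+++++++++++++RRRRRRRRR+#+##############
++++++++++++++RRRRRRRRRRRR++##############
+--+++++++++++RRRRRRRRRRRRR+##############
--++++++++++++RRRRRRRRRRRRR###############
+++++++++++++RRRRRRRRRRRRRR###############
+++++++++++--RRRRRRRRRRRRRR###############
++++++--++--.RRRRRRRRRRRRRR###############
+++-++++-+-...RRRRRRRRRRRR-###############
++++++-++--...RRRRRRRRRRRR-+############++
+--+++----.....RRRRRRRRRR.---++#########+#
++-+++-----.....RRRRRRRR-..-----+#######+#
++-++-------.......RR-+-...-------####++#+
+--+--..-----........---...-------####+##+
+----..-------............------.-###++#++
-+-....--------...........------.-##++#+++
---.------------.........------..-##+##++#
--..---------------...---------..-##+#+++#
--.---------
[... 3159 characters left out ...]
RR++###########+
#########+RRRRR++++RRRR++##########++
#########+RRRRRRRRRRRRR++#########++-
#########+RRRRRRRRRRRRR++#######++--+
#########+-RRRRRRRRRRRR+#######++--#+
##++++###+-RRRRRRRRRRR.-+#####++--++-
##+---++#+-..RRRRRRRR.---+###+--+++--
##+-----+++-..........---+#++---++---
##+-------++-......-----++++---------
##+---------------------+++----------
##+-------------------+++------------
##+-------------++++++++-------------
##+--------------++++++--------------
###+---------------+++---------------
#####+-------------------------------
######+------------------------------
########+----------------------------
#########+---------------------------
#########+BB-------------------------
```

Run:
```python
from h import *
import pickle
d=pickle.load(open('d0.pkl','rb'));n=pickle.load(open('w5.pkl','rb'));c,s=pickle.load(open('now.pkl','rb'))
for t,a,b,x0,x1,y0,y1 in(('scene',n[1],c,208,262,160,224),('side',n[2],s,255,312,130,190)):
  df=np.abs(a['color'].astype(int)-b['color']).max(2)[y0:y1,x0:x1]
  print(t)
  for i,r in enumerate(df): 
    if (r>25).any(): print(y0+i,''.join('#' if v>60 else '+' if v>25 else ' ' for v in r))
print(s['color'][160:186:2,280].tolist(),c['color'][198:218:2,228].tolist())
```

```text
scene
160 ######################################+               
161 ######################################+               
162 #####################################+                
163 ####################################+                 
164  +#################################+                  
165     +##############################+                  
166       +############################+                  
167        #############################+                 
168       +#############################+                 
169      +##############################+                 
170      ###############################+                 
171      ###############################++  ++            
172      +######++########################++##+++ +       
173        +####++##############################++#+++    
174          +#+ +####################################+++ 
175               ######################################+ 
176                +#####################################+
177                  +####################################
178                         +###
[... 2987 characters left out ...]
 
185                        +++##+++                          
186                                    +                     
187                                   ++                     
188                                   #+                     
189                                 +++                      
[[203, 205, 206], [204, 205, 207], [205, 207, 208], [203, 204, 205], [201, 202, 203], [202, 204, 205], [198, 200, 202], [197, 200, 207], [231, 229, 237], [229, 227, 234], [170, 135, 139], [230, 99, 97], [169, 77, 77]] [[148, 145, 144], [157, 154, 152], [228, 226, 222], [227, 225, 221], [226, 223, 219], [216, 205, 201], [202, 194, 202], [201, 193, 201], [202, 194, 201], [174, 114, 118]]
```

The red cap's lower edge moved 4 px in scene and 5 px in side, which matches a full 20 mm, so the pin is down. The mallet has pivoted head-up by about 0.13 rad in the grip. I lower it over the rest and let the saddle level it.

```bash
python3 -m pendant '[[[0,0.2,-2],0],[[0,0,-3],0],[[0,0,-3],0],[[0,0,-3],0],[[0,0,-3],0],[[0,0,-2],0],[[0,0,-1],0],[[0,0,0],0],[[0,0,0],0]]'; python3 head.py
python3 -m pendant '[[[0,0,-0.4],0],[[0,0,-0.4],0],[[0,0,0],0]]'
python3 head.py
```

```text
time_s: 18.17
ee_pos: [0.4528, 0.2998, 0.0537]
eef_rot: [-3.141, -0.001, 0.22]
force: [1.5, -0.4, -2.3]
grip_width: 0.0198
grip_force: 60.0
headtop px (249.0, 187.73809814453125) 56.24676513671875 TCP [0.4531 0.3    0.0543] rot [-3.141  -0.0019  0.2204] F [-0.0107  0.402  -2.1917] M [-0.0456  0.2591  0.0096]
top centre [0.4942 0.3098 0.1083] rel [0.0411 0.0097 0.054 ]
time_s: 18.47
ee_pos: [0.4522, 0.2997, 0.0447]
eef_rot: [-3.142, -0.0, 0.221]
force: [-0.1, -0.3, -2.8]
grip_width: 0.0195
grip_force: 60.0
headtop px (249.0, 187.73809814453125) 56.24676513671875 TCP [0.4522 0.2998 0.0449] rot [-3.1416  0.      0.2208] F [-0.4187 -1.3029 -3.3841] M [-0.049   0.2036 -0.0328]
top centre [0.4935 0.3098 0.0989] rel [0.0413 0.01   0.054 ]
```

Now I lower slowly against the saddle at full grip and watch the head level.

```bash
python3 -m pendant '[[[0,0,-0.3],0],[[0,0,-0.3],0],[[0,0,-0.3],0],[[0,0,0],0]]'; python3 head.py
python3 -m pendant '[[[0,0,-0.3],0],[[0,0,-0.3],0],[[0,0,0],0]]'
python3 head.py
```

```text
time_s: 18.85
ee_pos: [0.4519, 0.2997, 0.0352]
eef_rot: [3.141, 0.001, 0.221]
force: [-0.2, -0.8, -2.7]
grip_width: 0.0196
grip_force: 60.0
headtop px (249.0, 187.73809814453125) 56.24676513671875 TCP [0.4521 0.2997 0.0355] rot [3.1414 0.0006 0.2208] F [-0.5453  0.3218 -2.8306] M [-0.0656  0.2504 -0.0093]
top centre [0.4933 0.3097 0.0895] rel [0.0413 0.01   0.054 ]
time_s: 19.15
ee_pos: [0.4526, 0.3, 0.0299]
eef_rot: [-3.141, -0.001, 0.221]
force: [2.4, 1.0, 2.6]
grip_width: 0.0196
grip_force: 60.0
headtop px (249.0, 185.2857208251953) 56.06584167480469 TCP [0.4526 0.3    0.0301] rot [-3.1413 -0.0008  0.2207] F [1.3439 0.3078 0.8681] M [-0.0111  0.2613 -0.0129]
top centre [0.4949 0.3102 0.0841] rel [0.0423 0.0102 0.054 ]
```

```bash
python3 -m pendant '[[[0,0,-0.2],0],[[0,0,-0.2],0],[[0,0,-0.2],0],[[0,0,0],0]]'; python3 head.py
```

```text
time_s: 19.53
ee_pos: [0.4522, 0.2998, 0.0236]
eef_rot: [3.142, 0.0, 0.221]
force: [2.3, 1.5, 3.2]
grip_width: 0.0195
grip_force: 60.0
headtop px (249.0, 180.14285278320312) 55.07426071166992 TCP [0.4522 0.2998 0.0237] rot [3.1415 0.0002 0.2208] F [3.4877 2.1189 1.4865] M [-0.0153  0.2304 -0.0348]
top centre [0.4966 0.3105 0.0777] rel [0.0444 0.0107 0.054 ]
```

```bash
python3 -m pendant '[[[0,0,0],0],[[0,0,0],0],[[0,0,0],0],[[0,0,0],0],[[0,0,0],0]]' 0 3; python3 head.py
```

```text
time_s: 20.0
ee_pos: [0.4519, 0.2997, 0.0236]
eef_rot: [3.141, 0.001, 0.221]
force: [0.1, -0.9, -2.6]
grip_width: 0.02
grip_force: 3.0
headtop px (248.7743377685547, 173.2871856689453) 53.80170440673828 TCP [0.452  0.2997 0.0237] rot [3.1414 0.0006 0.2209] F [-1.0299 -0.7175 -2.3538] M [-0.0796  0.2135 -0.041 ]
top centre [0.4991 0.3111 0.0777] rel [0.0471 0.0114 0.054 ]
```

```bash
python3 -m pendant '[[[0,0,0],0],[[0,0,0],0],[[0,0,0],0],[[0,0,0],0],[[0,0,0],0],[[0,0,0],0]]' 0.5; python3 head.py
python3 -m pendant '[[[0,0,1],0],[[0,0,2],0],[[0,0,3],0],[[0,0,3],0],[[0,0,4],0],[[-1,0,4],0],[[-1.2,-0.5,3],0],[[0,0,0],0],[[0,0,0],0]]' 0.6
python3 - <<'E'
from h import *
np.set_printoptions(precision=4,suppress=True)
W=snap('wrist');hsv=cv2.cvtColor(W['color'],cv2.COLOR_RGB2HSV)
def circ(lo,hi):
    m=cv2.inRange(hsv,lo,hi);m[:40]=0;m[170:]=0;m[:,:200]=0;m[:,300:]=0
    return cv2.minEnclosingCircle(max(cv2.findContours(m,0,2)[0],key=cv2.contourArea))
w=circ((0,0,190),(180,40,255));g=circ((45,80,40),(85,255,255))
print(w,g,onz(W,w[0],.078),onz(W,g[0],.008))
gr=cv2.cvtColor(W['color'],cv2.COLOR_RGB2GRAY)
for z,r in((.056,150),(.056,262)): print(r,gr[r,225:285].tolist(),onz(W,(251,r),z))
o=ctrl.get_obs();print(o['ee_pos'],o['time_s'])
E
python3 cap.py
```

```text
time_s: 20.55
ee_pos: [0.4523, 0.2998, 0.024]
eef_rot: [-3.142, -0.0, 0.221]
force: [0.7, 0.2, 1.3]
grip_width: 0.0469
grip_force: 0.0
headtop px (249.02613830566406, 179.7289276123047) 53.07485580444336 TCP [0.4522 0.2998 0.0239] rot [-3.1416 -0.      0.2208] F [-0.2423  0.0264 -0.5325] M [0.0074 0.1625 0.0072]
top centre [0.4968 0.3106 0.0779] rel [0.0445 0.0107 0.054 ]
time_s: 21.35
ee_pos: [0.4304, 0.295, 0.2261]
eef_rot: [-3.14, -0.004, 0.221]
force: [0.6, 0.5, -1.0]
grip_width: 0.0563
grip_force: 0.0
((249.5, 112.0), 22.051176071166992) ((251.31704711914062, 106.5952377319336), 25.956850051879883) [0.4965 0.3106 0.078 ] [0.5017 0.3096 0.008 ]
150 [159, 170, 178, 177, 173, 169, 165, 169, 173, 179, 181, 182, 178, 178, 178, 149, 78, 94, 100, 102, 102, 99, 96, 97, 96, 96, 96, 98, 98, 99, 100, 96, 75, 55, 66, 85, 83, 83, 76, 75, 77, 79, 81, 80, 79, 81, 77, 79, 78, 72, 95, 138, 159, 164, 170, 173, 171, 170, 160, 112] [0.4569 0.3001 0.056 ]
262 [141, 142, 142, 141, 139, 139, 139, 139, 141, 144, 140, 137, 138, 137, 142, 123, 64, 31, 37, 36, 36, 36, 38, 35, 34, 35, 36, 36, 36, 36, 37, 35, 29, 90, 143, 140, 141, 144, 146, 147, 143, 145, 149, 149, 149, 143, 139, 141, 145, 148, 147, 145, 146, 146, 145, 142, 139, 140, 142, 143] [0.3251 0.2704 0.056 ]
[0.4301 0.2947 0.2243] 21.4
scene 55
side 52
[228.34545455 216.69090909] [281.03846154 181.63461538] cap mid now (was z .1324) (array([ 0.64412199, -0.01631175,  0.10391898]), np.float64(0.004625477490691251))
```

The mallet is back on the rest. Its head is about 6 mm from the pad centre, the head top is at its original height and the handle is in the fork. The pin is down and the carrier has not moved in the views, so I hand in.

```bash
python3 -c "
from station import ctrl
print(ctrl.hand_in())"
```

```text
the job is handed in; nothing more can be done
None
```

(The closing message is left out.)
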